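# Rehang the cupboard door and latch it

## Robot

A 6-joint arm with a two-finger parallel gripper is mounted at the origin on a cart in front of the work surface, level with it; the furniture and walls round the work are solid. World frame = base frame: x ahead of the robot, y to its left, z up, the work surface at z = 0. Lengths are in mm, angles in degrees, forces in N, time in s.
With the tool pointing down it reaches from about 300 to 850 mm from the base axis. Payload 4.2 kg.
Tool frame: the origin (TCP) lies between the finger pads; the fingertips stand 22 mm ahead of it and the grasp point (between the pads) lies 3 mm ahead of it; z points along the fingers, y is the direction in which the jaws open and shut (so a half turn about z gives the same grasp; the last joint's range is limited). The gripper opens to 91 mm and grips with 3 to 60 N. Pads are 32 mm wide; open, the fingers measure 118 mm over their backs; the gripper's body (76 mm by 178 mm) begins 60 mm behind the grasp point.
Start: joints at [-74.771, 18.312, 89.639, -0, 72.044, -1.146], TCP at [162.109, -551.69, 235.976] pointing down, gripper open.
Joint ranges: [-177.97, 177.97], [-48.28, 115.42], [12.27, 149.76], [-77.06, 257.06], [2.81, 150.46], [-146.56, 146.56]. Speed limits (degrees/s): [147.25, 147.25, 180, 180, 180, 180].

## Interface

Orientations are given as [roll, pitch, yaw] about the fixed x, y, z axes, in that order (R = Rz(yaw) Ry(pitch) Rx(roll)).
In Python, from workcell import * gives the robot as it stands.
- The arm moves only by the shell command python3 -m jog 'ROWS' [OPENING] [FORCE]. ROWS is text: rows parted by semicolons, each of 6 numbers parted by spaces: the shift along the tool's x, y, z in units of 0.5 m (1.0 is 0.5 m), then the turn, a rotation vector about the tool's x, y, z in units of pi/2 rad (1.0 is pi/2 rad). A call has 1 to 20 rows; each row is the pose to reach, as a shift and turn from the pose measured when the call began, along the tool's axes at that moment; what a row does not reach only later rows make up. A row lasts 1/12 s, in which the tool goes at most 41.7 mm and 7.16 degrees, less where a joint would pass 70% of its speed; a pose out of reach is approached as far as the arm can. A call with a number of a shift or a turn outside -1 to 1 is refused whole. A call with a gripper value outside its range is refused whole. OPENING is the opening, from -1 (shut) to 1 (fully open), set as the call begins (- or left out, the last holds). The fingers move at their own pace and stop on an object; FORCE is the grip in N (left out, the last holds). Time passes only in rows, so rows that repeat a pose let the fingers close. It gives the time, the measured TCP pose, the force and the opening at its end, in the units of the state.
- state(): the state, without advancing time (a new reading comes with each control period).
- grab_frame(name): name is "scene" or "top"; returns the picture (384x512x3 uint8, red, green, blue); there is no depth.
- calibration(name): a dict with "mtx" (3x3 intrinsics, pixels), "rvec" (rotation vector, rad) and "tvec" (3), from world to camera coordinates, as OpenCV has them. Camera axes: x right, y down, z forward; pixel columns grow to the right and rows downward; lengths in mm; the calibration is good to about 2 mm. A picture is of the moment at which its call begins. calibration takes no time and is no camera call.
- job_done(): hands the job in, once; it reports no verdict.
Trained networks look in the newest picture that a camera, given by its name, has taken for a name from the list of things; names that differ only in an ending like _2 or _b are one class to them, and where a whole thing is asked for, a point or a joint stands for the part that bears it (a point fixed in the world has none). Each returns a list of dicts, best first, with "confidence" (0 to 1); they miss things now and then, are a little off and sometimes report something else, mostly with a low value. They report only what shows in the picture. A call takes as long as a camera call.
- spot_in(query, camera): "rect" ([left, top, right, bottom] in pixels, round what is visible of it).
- tip_of(query, camera): "location" ([column, row] in pixels: a listed point, or the origin of a listed thing).
The state is a dict: "time_s": time; "qpos": joint angles; "qvel": joint speeds; "effort": joint torques, N m; "ee_pos": TCP position; "ee_rot": TCP orientation; "force": force on the tool from outside, world axes, zero at the start; "torque": the same for the moment, N m; "gripper_width": finger opening in mm.
Only numpy, scipy, OpenCV 4.12 (cv2) and the standard library are available. Lean on these libraries where they do the work, as an engineer would, in place of code of your own. Each camera call takes 0.05 s, during which the arm holds its last target. There are 200 camera calls.

## Task

The little bench cupboard's lift-off door is parked in the slanted rack. Lift it out and, with the door standing well open (45 degrees or more), lower both its knuckles fully down onto the cupboard's two upright hinge pins; then swing the door fully shut and turn the latch bar down until it is fully home with its slot over the stud on the door. Do not disturb the cone, the jar or the flower pot standing loose round the work.

Things in the scene. Friction and masses are not known exactly. Their poses are not given: they have to be found in the camera images.
- cupboard: small open-fronted wooden cupboard fixed to the bench, 150 wide (y), 120 deep, top 155 mm up. Origin on the bench, middle of the front plane; -x looks out of the front, +y to the left as the robot sees it. Hinge pins on its -y side, latch on its +y side. With the door shut the door's axes are parallel to the cupboard's; opening turns the door counterclockwise from above, 0 to past 90 degrees
- lower_pin_base (a point): lower hinge pin: foot of the upright pin on its shoulder, at (-6.5, -90, 40) mm in the cupboard's frame. Pin 9 mm diameter, 24 mm high, the last 6 mm tapered to a 3 mm tip; axes as the cupboard's
- upper_pin_base (a point): upper hinge pin, same make, foot 95 mm straight above that of the lower pin. Its bracket reaches from 16 mm below its foot back to the cupboard's side wall, so the door's lower knuckle (top 64 mm above the lower pin's foot when down) cannot come down past it from above: bring the door in level from the front or side, its knuckles 26 to 50 mm above the feet, then lower
- door_centre (a point): the loose door, a wooden panel 149 x 140 x 10 mm, about 0.32 kg: its centre, near the centre of mass. Door axes: z up its height (flat top edge at +70 mm, free to grip), y from knuckle edge (-74) to free edge (+75 mm), x through the thickness, front on -x. It starts in the rack, its top leaning 35 degrees to the robot, front face down
- lower_knuckle (a point): lower knuckle of the door, an upright steel tube 24 mm long, bore about 11.6 mm, outside about 20 mm: centre of its lower end, at (0, -88, -55) mm from the door's centre along the door's axes. Fully down it sits on the foot of the lower pin
- upper_knuckle (a point): upper knuckle, the same, its lower end at (0, -88, +40) mm from the door's centre; fully down it sits on the foot of the upper pin
- door_stud (a point): bolt standing out of the door's front face, shank 8 mm diameter, free length 16 mm from the face to its 18 mm head (head 5 mm thick): point half-way along the free shank, at (-13, +30, +20) mm from the door's centre
- latch (a joint): angle of the steel latch bar (rad): 0 = home, level, pointing along cupboard -y over the door, where it stops; grows as it swings up, 1.57 upright, beyond that leaning outwards. Stiff (0.09 N m): it stays where left. Pivot at (-19.5, 88, 120) mm in the cupboard's frame, axis along cupboard x; bar 92 long, 12 high, 8 mm thick
- latch_peg (a point): round steel finger peg on the latch bar, 13 mm diameter, sticking out 49 mm from the bar's front face along the cupboard's -x: point on the peg's axis 34 mm out from the bar's face (mid of its outer part), to pinch or push; with the bar home it is at (-38, -82, +5) mm from the pivot in the cupboard's frame, and turns about the pivot with the bar
- latch_slot (a point): middle of the latch's slot, a notch 14 mm wide open on the bar's lower edge, between two 18 mm teeth; 60 mm from the pivot. With the door shut and the bar home the door's stud lies in it
- rack: fixed wooden rack; its slot, 96 mm long along y and 14 mm wide, is slanted 35 degrees, top towards its -x (robot) side. Origin on the bench, under the middle of the slot; the slot's floor centre is 30 mm above it. Its robot-side cheek reaches 75 mm up the door, the other cheek 35 mm: the door comes out only along its own slanted plane
- ring_cone_b: white cone 46 mm across, 100 mm high, bystander, standing; origin under its base
- pumice_jar: jar with black lid, 61 mm across, 74 mm high, bystander; origin under its base
- tulip_pot: small black pot with pink flowers, about 90 mm across, 121 mm high, bystander; origin under its base

How it is judged:
By the outcome, as a careful person would: the job done as asked, in the order asked, and still so for the second after the job is handed in, with the robot touching nothing.
It also fails if it takes over 64 s, if anything falls off the work surface, if the arm or the gripper's body presses on something with over 40 N, if the wrist force passes 120 N, or if a joint passes its speed limit or range.

## Working session

There is one attempt and no reset: what is moved stays moved. The work goes in short steps, Python scripts to look and compute and a shell command to move; the robot and the scene stay as the last step left them, time stands still between calls to the robot, and variables do not carry over. Pictures are saved under pics/ and viewed, about 8 in all and at most 12, crops included, and the job is handed in when it is done.

```bash
ls; mkdir -p pics; cat > look.py <<'E'
from workcell import *
import cv2,numpy as np
def snap(c,n,crop=None,scale=1):
    im=grab_frame(c)[:,:,::-1]
    if crop: im=im[crop[1]:crop[3],crop[0]:crop[2]]
    cv2.imwrite(f'pics/{n}.png',cv2.resize(im,None,fx=scale,fy=scale,interpolation=cv2.INTER_CUBIC))
def cal(c):
    k=calibration(c); return np.array(k['mtx'],float),np.array(k['rvec'],float),np.array(k['tvec'],float)
def ray(c,p):
    K,r,t=cal(c);R=cv2.Rodrigues(r)[0]
    d=R.T@np.linalg.inv(K)@[p[0],p[1],1];return (-R.T@t.ravel()),d/np.linalg.norm(d)
def onz(c,p,z):
    o,d=ray(c,p);return o+d*(z-o[2])/d[2]
def tri(ps): # {cam:px}
    A=0;b=0
    for c,p in ps.items():
        o,d=ray(c,p);M=np.eye(3)-np.outer(d,d);A=A+M;b=b+M@o
    x=np.linalg.solve(A,b);return x,[np.linalg.norm((np.eye(3)-np.outer(ray(c,p)[1],ray(c,p)[1]))@(x-ray(c,p)[0])) for c,p in ps.items()]
def proj(c,X):
    K,r,t=cal(c);return cv2.projectPoints(np.array(X,float).reshape(-1,3),r,t,K,None)[0].reshape(-1,2)
E
python3 - <<'E'
from look import *
a=grab_frame('scene');b=grab_frame('top')
im=np.hstack([a,b])[:,:,::-1]
cv2.imwrite('pics/a.png',cv2.resize(a[:,:,::-1],(800,600)));cv2.imwrite('pics/b.png',cv2.resize(b[:,:,::-1],(800,600)))
for c in('scene','top'):print(c,ray(c,(256,192)))
np.set_printoptions(precision=1,suppress=True)
for q in 'cupboard lower_pin_base upper_pin_base door_centre lower_knuckle upper_knuckle door_stud latch_peg latch_slot rack ring_cone_b pumice_jar tulip_pot'.split():
    r={}
    for c in('scene','top'):
        l=tip_of(q,c)
        if l:r[c]=l[0]['location'];print(q,c,np.array(r[c]),round(l[0]['confidence'],2),end=' | ')
    if len(r)==2:print(*tri(r))
    else:print()
print(state())
E
```

```text
pics
scene (array([-60.16758539, 811.28236465, 656.65585596]), array([ 0.55932532, -0.68149911, -0.471926  ]))
top (array([ 372.99360569,   16.20798918, 1599.68899393]), array([ 0.11273404, -0.01124802, -0.99356153]))
cupboard scene [296.7 206.6] 0.67 | cupboard top [292.5 195.5] 0.91 | [ 540.4 -132.6    1.4] [np.float64(1.7138835334448375), np.float64(1.7138835334447846)]
lower_pin_base scene [319.6 192.2] 0.82 | lower_pin_base top [315.5 211.8] 0.97 | [ 486.3 -203.9   42.1] [np.float64(5.994966555853118), np.float64(5.9949665558530745)]
upper_pin_base scene [321.6 169.2] 0.78 | upper_pin_base top [318.2 207.6] 0.82 | [ 489.5 -203.3  127.6] [np.float64(0.7064954345074753), np.float64(0.7064954345074106)]
door_centre scene [218.  239.1] 0.97 | door_centre top [183.1 194.9] 0.56 | [535.4 245.2  85.3] [np.float64(0.774469557513512), np.float64(0.7744695575134434)]
lower_knuckle scene [229.8 235.9] 0.64 | lower_knuckle top [211.9 185.3] 0.73 | [577.3 155.   27.3] [np.float64(2.989219328982393), np.float64(2.9892193289822817)]
upper_knuckle scene [245.5 213.4] 0.93 | upper_knuckle top [2
[... 868 characters left out ...]
4524083682)]
pumice_jar scene [185.7 328.7] 0.96 | pumice_jar top [132.1 222.8] 0.8 | [449.5 441.6  -8.5] [np.float64(5.759459966774968), np.float64(5.759459966774938)]
tulip_pot scene [220.6 217.3] 0.79 | tulip_pot top [234.8 149.3] 0.78 | [705.2  71.4   2.3] [np.float64(4.765002060839119), np.float64(4.765002060838954)]
{'time_s': 1.4, 'qpos': array([-74.8,  18.3,  89.6,   0. ,  72. ,  -1.1]), 'qvel': array([-0. , -0. , -0. , -0.1,  0.1, -0. ]), 'effort': array([  0. , -41.2, -23.2,   0.1,   0. ,  -0. ]), 'ee_pos': array([ 162.1, -551.7,  236. ]), 'ee_rot': array([180. ,  -0. ,  16.4]), 'force': array([-0.5,  0.4, -0.3]), 'torque': array([-0.,  0., -0.]), 'gripper_width': 91.1874774091593}
```

View pics/a.png

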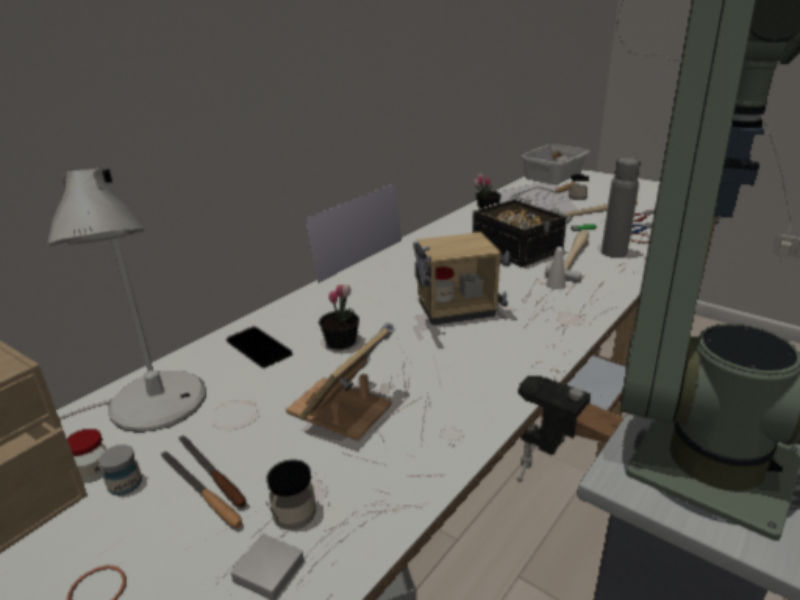

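View pics/b.png

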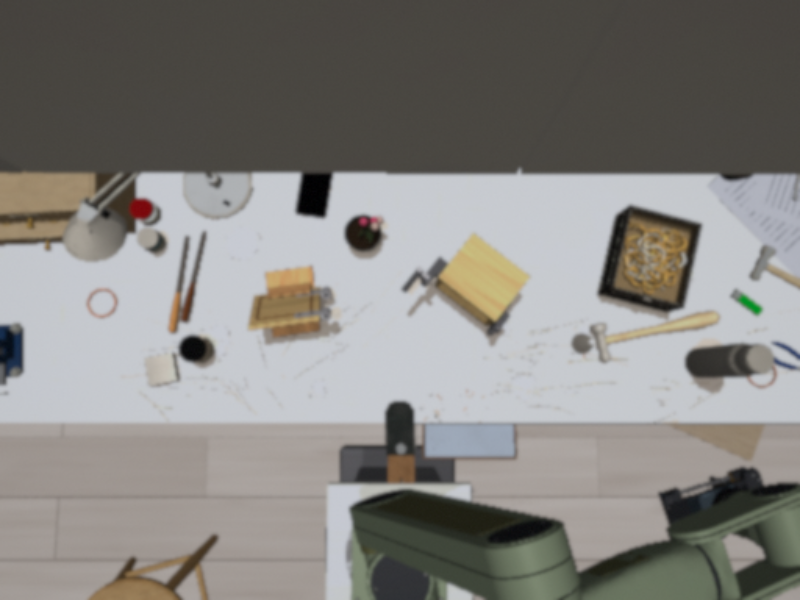

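Scene view: rack and door at about (345,385), cupboard at (457,275), and pot, jar and cone clear of the direct work. Top view: rack at (290,305), cupboard roof corners at about (472,233), (528,277), (493,325) and (438,286), with the latch up and out at (420,275). Next I'll fit the poses on zoomed crops.

```bash
cat > fit.py <<'E'
from look import *
from scipy.optimize import least_squares
from scipy.spatial.transform import Rotation as Ro
np.set_printoptions(precision=1,suppress=True)
def cupT(p): return Ro.from_euler('z',p[2],degrees=True).as_matrix(),np.array([p[0],p[1],0])
def doorR(yaw,lean): return Ro.from_euler('z',yaw,degrees=True).as_matrix()@Ro.from_euler('y',-lean,degrees=True).as_matrix()
CP={'cupboard':(0,0,0),'lower_pin_base':(-6.5,-90,40),'upper_pin_base':(-6.5,-90,135)}
DP={'door_centre':(0,0,0),'lower_knuckle':(0,-88,-55),'upper_knuckle':(0,-88,40),'door_stud':(-13,30,20)}
def detect(names,n=3):
    out=[]
    for q in names:
        for c in('scene','top'):
            v=[]
            for _ in range(n):
                l=tip_of(q,c)
                if l and l[0]['confidence']>.3:v.append(l[0]['location'])
            if v:out.append((q,c,np.median(v,0)))
    return out
E
python3 - <<'E'
from fit import *
snap('scene','s1',(180,140,330,290),4);snap('top','t1',(150,140,345,230),4)
d=detect(list(CP)+list(DP)+['rack'],1)
C=[(c,CP[q],p) for q,c,p in d if q in CP]
for px,X in [((472,233),(120,75,155)),((528,277),(120,-75,155)),((493,325),(0,-75,155)),((438,286),(0,75,155))]:C.append(('top',X,np.array(px)*.64))
def res(p):
    R,t=cupT(p);return np.concatenate([proj(c,R@np.array(X)+t)[0]-px for c,X,px in C])
s=least_squares(res,[540,-132,-32],loss='soft_l1');print('cup',s.x);print(res(s.x).reshape(-1,2))
D=[(c,DP[q],p) for q,c,p in d if q in DP]
def rd(p):
    R=doorR(p[3],35);return np.concatenate([proj(c,R@np.array(X)+p[:3])[0]-px for c,X,px in D])
s=least_squares(rd,[535,245,87,7],loss='soft_l1');print('door',s.x);print([x[0:2] for x in d if x[0] in DP]);print(rd(s.x).reshape(-1,2))
E
```

```text
cup [ 538.8 -132.4  -38.4]
[[-2.3 -0.6]
 [ 1.8  0.5]
 [ 3.   1.1]
 [ 0.2  3.1]
 [ 0.3  4.3]
 [ 0.7  1.3]
 [-0.7 -0.5]
 [ 0.2 -0.4]
 [ 0.1 -2.1]
 [-1.6 -5.9]]
door [534.5 244.2  86.8   7.2]
[('door_centre', 'scene'), ('door_centre', 'top'), ('lower_knuckle', 'scene'), ('lower_knuckle', 'top'), ('upper_knuckle', 'top'), ('door_stud', 'scene'), ('door_stud', 'top')]
[[-1.  -0.4]
 [-0.7  1.1]
 [ 0.4  3. ]
 [ 0.3  0.7]
 [ 0.2 -4.7]
 [-0.9 -0.8]
 [ 2.3  1.6]]
```

View pics/s1.png

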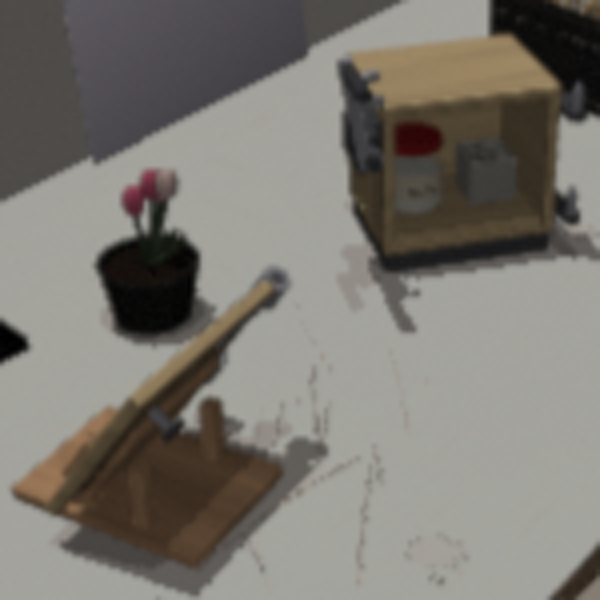

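View pics/t1.png

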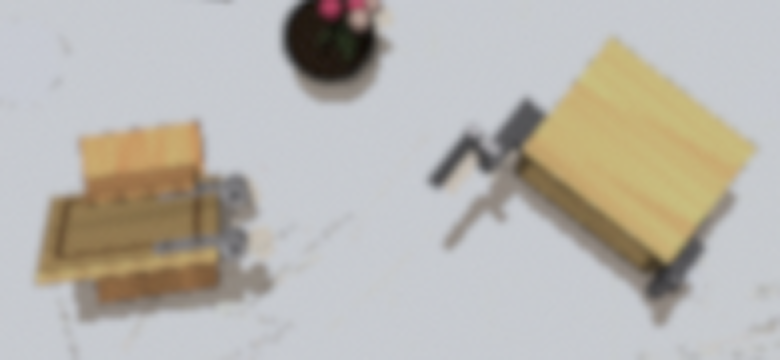

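The crops show the roof corners at (613,38), (757,150), (668,264) and (524,150) in the top crop, and the front frame clearly in the scene crop. The latch bar leans outwards at (455,155). The door is gripped by the rack as described. I'll refit the cupboard on these sharp corners.

```bash
python3 - <<'E'
from fit import *
T=lambda x,y:(150+x/4-.4,140+y/4-.4)
S=lambda x,y:(180+x/4-.4,140+y/4-.4)
C=[('top',T(613,38),(120,75,155)),('top',T(757,150),(120,-75,155)),('top',T(668,264),(0,-75,155)),('top',T(524,150),(0,75,155)),
('scene',S(510,37),(120,-75,155)),('scene',S(562,88),(0,-75,155)),('scene',S(385,100),(0,75,155)),('scene',S(550,248),(0,-75,0)),('scene',S(385,266),(0,75,0))]
def res(p):
    R,t=cupT(p);return np.concatenate([proj(c,R@np.array(X)+t)[0]-px for c,px,X in C])
s=least_squares(res,[540,-132,-35],loss='soft_l1');print('cup',s.x);print(res(s.x).reshape(-1,2))
R,t=cupT(s.x)
print('pin',R@[-6.5,-90,40]+t)
piv=R@[-19.5,88,120]+t;print('pivot',piv)
K,r,tt=cal('top');print(K)
# latch angle from bar top end / peg
for a in np.radians([80,95,110,125,140]):
    loc=np.array([-19.5-38,88-82*np.cos(a)+5*np.sin(a),120+82*np.sin(a)+5*np.cos(a)])
    pt=proj('top',R@loc+t)[0];ps=proj('scene',R@loc+t)[0]
    print(np.degrees(a),R@loc+t,(pt-[150,140])*4,(ps-[180,140])*4)
# door check edges in top crop
dr=doorR(7.2,35)
for X in [(0,75,70),(0,-74,70),(0,75,-70),(0,-88,64),(0,-88,-31)]:
    P=dr@np.array(X)+[534.5,244.2,86.8];print(X,P,(proj('top',P)[0]-[150,140])*4,(proj('scene',P)[0]-[180,140])*4)
E
```

```text
cup [ 540.  -137.4  -38.5]
[[ 0.1 -0.8]
 [ 0.8 -0.5]
 [ 0.5 -0.1]
 [-0.3 -0.4]
 [ 0.4 -0. ]
 [ 0.   0.4]
 [-0.2  2.8]
 [ 0.7  1.8]
 [-0.   3.4]]
pin [ 478.9 -203.8   40. ]
pivot [579.4 -56.4 120. ]
[[451.7   0.  252.8]
 [  0.  451.7 183.2]
 [  0.    0.    1. ]]
80.0 [543.9 -40.  201.6] [475.8 192.4] [398.4  83.9]
95.0 [557.2 -23.2 201.3] [454.2 175.5] [370.7  87.6]
110.0 [570.1  -7.1 195.3] [433.4 160.2] [343.9  98.1]
125.00000000000001 [581.5   7.3 184.3] [415.  147.9] [320.1 114.5]
140.0 [590.8  19.  168.9] [400.3 139.2] [301.1 135.7]
(0, 75, 70) [485.3 313.6 144.1] [ 34.7 272.9] [127.1 398.2]
(0, -74, 70) [503.9 165.8 144.1] [218.5 249.9] [265.7 281.8]
(0, 75, -70) [564.9 323.6  29.5] [ 52.3 192.1] [ 40.9 510.6]
(0, -88, 64) [509.1 152.3 139.2] [235.8 244.1] [273.  277.3]
(0, -88, -31) [563.2 159.1  61.4] [237.  189.8] [211.6 353.5]
```

```bash
cat > go.py <<'E'
from fit import *
def row(pos,R,s=None):
    s=s or state();p=np.array(s['ee_pos']);R0=Ro.from_euler('xyz',s['ee_rot'],degrees=True).as_matrix()
    d=R0.T@(np.array(pos)-p)/500;w=Ro.from_matrix(R0.T@R).as_rotvec()/(np.pi/2)
    n=max(np.linalg.norm(d)*500/41.7,np.degrees(np.linalg.norm(w)*np.pi/2)/7.16)
    return ' '.join(f'{v:.4f}' for v in np.r_[d,w])+f'   n={n:.1f}'
def toolR(yaw,lean):
    D=doorR(yaw,lean);return np.c_[D[:,1],D[:,0],-D[:,2]]
E
python3 - <<'E'
from go import *
P=np.array([534.5,244.2,86.8]);D=doorR(7.2,35);R=toolR(7.2,35)
print('up',row([350,-250,380],R))
for z in(180,57):
  q=P+D@[0,0,z];print(q,row(q,R))
E
```

```text
up 0.5306 -0.4729 -0.2881 -0.3214 0.2737 -0.8680   n=12.1
[432.1 231.3 234.2] 0.9595 -1.3501 0.0034 -0.3214 0.2737 -0.8680   n=19.9
[502.1 240.1 133.5] 1.0987 -1.3276 0.2049 -0.3214 0.2737 -0.8680   n=20.8
```

```bash
python3 -m jog '.53 -.47 -.29 -.3214 .2737 -.868;.53 -.47 -.29 -.3214 .2737 -.868;.53 -.47 -.29 -.3214 .2737 -.868;.53 -.47 -.29 -.3214 .2737 -.868;.53 -.47 -.29 -.3214 .2737 -.868;.53 -.47 -.29 -.3214 .2737 -.868;.53 -.47 -.29 -.3214 .2737 -.868;.53 -.47 -.29 -.3214 .2737 -.868;.53 -.47 -.29 -.3214 .2737 -.868;.53 -.47 -.29 -.3214 .2737 -.868;.53 -.47 -.29 -.3214 .2737 -.868;.53 -.47 -.29 -.3214 .2737 -.868;.53 -.47 -.29 -.3214 .2737 -.868' 1 50
python3 - <<'E'
from go import *
P=np.array([534.5,244.2,86.8]);D=doorR(7.2,35);R=toolR(7.2,35)
q=P+D@[0,0,180];print(q,row(q,R))
E
```

```text
time_s: 3.38
ee_pos: [349.5, -251.3, 380.5]
ee_rot: [145.0, 0.1, 97.4]
force: [-0.2, -0.6, -1.0]
gripper_width: 91.3
[432.1 231.3 234.2] 0.9362 0.0687 0.4038 0.0005 -0.0006 0.0024   n=12.3
```

```bash
python3 -m jog '.936 .069 .404 0 0 .002;.936 .069 .404 0 0 .002;.936 .069 .404 0 0 .002;.936 .069 .404 0 0 .002;.936 .069 .404 0 0 .002;.936 .069 .404 0 0 .002;.936 .069 .404 0 0 .002;.936 .069 .404 0 0 .002;.936 .069 .404 0 0 .002;.936 .069 .404 0 0 .002;.936 .069 .404 0 0 .002;.936 .069 .404 0 0 .002;.936 .069 .404 0 0 .002;.936 .069 .404 0 0 .002'
python3 - <<'E'
from go import *
P=np.array([534.5,244.2,86.8]);D=doorR(7.2,35);R=toolR(7.2,35)
q=P+D@[0,0,57];print(q,row(q,R))
a=cv2.cvtColor(grab_frame('scene'),cv2.COLOR_RGB2BGR)[150:300,170:320];b=cv2.cvtColor(grab_frame('top'),cv2.COLOR_RGB2BGR)[150:300,130:280]
cv2.imwrite('pics/c.png',cv2.resize(np.hstack([a,b]),None,fx=2.66,fy=2.66,interpolation=cv2.INTER_CUBIC))
E
```

```text
time_s: 4.55
ee_pos: [428.9, 212.5, 240.1]
ee_rot: [144.9, -0.0, 97.3]
force: [0.7, -0.0, 0.4]
gripper_width: 91.4
[502.1 240.1 133.5] 0.0362 0.0016 0.2619 0.0015 -0.0007 0.0002   n=3.2
```

View pics/c.png

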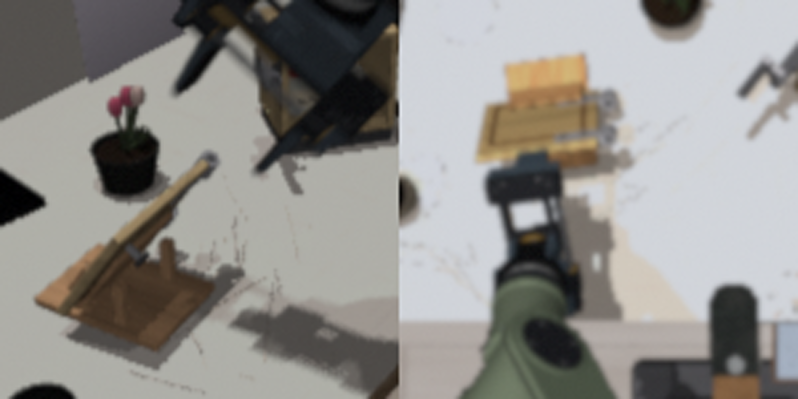

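The gripper lines up with the door's top edge in both views: tips at about (260,165) in the scene half and (525,190) in the top half. Going in.

```bash
python3 -m jog '.036 .0016 .05 0 0 0;.036 .0016 .12 0 0 0;.036 .0016 .17 0 0 0;.036 .0016 .22 0 0 0;.036 .0016 .262 0 0 0;.036 .0016 .262 0 0 0;.036 .0016 .262 0 0 0' && python3 -m jog '0 0 0 0 0 0;0 0 0 0 0 0;0 0 0 0 0 0;0 0 0 0 0 0;0 0 0 0 0 0;0 0 0 0 0 0;0 0 0 0 0 0;0 0 0 0 0 0;0 0 0 0 0 0;0 0 0 0 0 0' -1 12
```

```text
time_s: 5.23
ee_pos: [501.8, 243.5, 131.2]
ee_rot: [145.1, 0.0, 97.7]
force: [0.3, -0.1, 0.1]
gripper_width: 91.2
time_s: 6.07
ee_pos: [501.8, 243.6, 131.2]
ee_rot: [145.1, 0.0, 97.7]
force: [0.2, 0.6, -1.6]
gripper_width: 26.8
```

```bash
python3 -m jog '0 0 0 0 0 0;0 0 0 0 0 0;0 0 0 0 0 0;0 0 0 0 0 0;0 0 0 0 0 0' -1 12;  python3 -m jog '0 0 0 0 0 0;0 0 0 0 0 0' -1 50
```

```text
time_s: 6.48
ee_pos: [501.0, 243.3, 130.4]
ee_rot: [145.2, 0.1, 97.7]
force: [-4.9, 0.4, -1.2]
gripper_width: 10.2
time_s: 6.65
ee_pos: [500.9, 243.3, 130.4]
ee_rot: [145.2, 0.1, 97.7]
force: [-2.7, 0.9, -0.8]
gripper_width: 9.6
```

```bash
python3 -m jog '0 0 -.02 0 0 0;0 0 -.06 0 0 0;0 0 -.12 0 0 0;0 0 -.18 0 0 0;0 0 -.24 0 0 0;0 0 -.28 0 0 0;0 0 -.28 0 0 0'
python3 - <<'E'
from go import *
s=state()
R=toolR(40,0)
print('mid',row([420,130,300],R))
E
```

```text
time_s: 7.23
ee_pos: [421.3, 233.0, 248.8]
ee_rot: [145.0, -0.1, 97.7]
force: [0.2, 1.0, -3.7]
gripper_width: 9.7
mid -0.2036 0.0344 -0.1014 0.3791 0.1087 -0.3482   n=6.6
```

```bash
python3 -m jog '-.1 .017 -.05 .19 .054 -.174;-.2036 .0344 -.1014 .3791 .1087 -.3482;-.2036 .0344 -.1014 .3791 .1087 -.3482;-.2036 .0344 -.1014 .3791 .1087 -.3482;-.2036 .0344 -.1014 .3791 .1087 -.3482;-.2036 .0344 -.1014 .3791 .1087 -.3482;-.2036 .0344 -.1014 .3791 .1087 -.3482;-.2036 .0344 -.1014 .3791 .1087 -.3482'
python3 - <<'E'
from go import *
print('stage',row([387,-109,250],toolR(40,0)))
print([onz('top',(256,259),50),onz('top',(256,275),50)])
E
```

```text
time_s: 7.9
ee_pos: [420.5, 128.3, 299.8]
ee_rot: [175.2, 1.7, 125.0]
force: [1.0, 0.3, -3.8]
gripper_width: 9.9
stage -0.3474 -0.3348 0.0822 0.0520 0.0207 -0.0551   n=5.9
[array([320.6,  -1.2,  50. ]), array([267.4,  -1.1,  50. ])]
```

```bash
python3 -m jog '-.12 -.11 .03 .02 .01 -.02;-.21 -.2 .05 .052 .0207 -.0551;-.3 -.29 .07 .052 .0207 -.0551;-.3474 -.3348 .0822 .052 .0207 -.0551;-.3474 -.3348 .0822 .052 .0207 -.0551;-.3474 -.3348 .0822 .052 .0207 -.0551;-.3474 -.3348 .0822 .052 .0207 -.0551;-.3474 -.3348 .0822 .052 .0207 -.0551;-.3474 -.3348 .0822 .052 .0207 -.0551;-.3474 -.3348 .0822 .052 .0207 -.0551'
python3 - <<'E'
from go import *
s=state();print(s['ee_pos'],s['ee_rot'])
a=cv2.cvtColor(grab_frame('scene'),cv2.COLOR_RGB2BGR)[120:240,260:380];b=cv2.cvtColor(grab_frame('top'),cv2.COLOR_RGB2BGR)[140:260,240:360]
cv2.imwrite('pics/d.png',cv2.resize(np.hstack([a,b]),None,fx=3.33,fy=3.33,interpolation=cv2.INTER_CUBIC))
for x in detect(['lower_pin_base','upper_pin_base','lower_knuckle','upper_knuckle','door_centre','door_stud'],3):print(x)
R=Ro.from_euler('xyz',s['ee_rot'],degrees=True).as_matrix();D=np.c_[R[:,1],R[:,0],-R[:,2]]
for q,X in DP.items():
    P=np.array(s['ee_pos'])+D@(np.array(X)-[0,0,57]);print('pred',q,P,proj('scene',P)[0],proj('top',P)[0])
E
```

```text
time_s: 8.73
ee_pos: [387.3, -108.4, 249.7]
ee_rot: [-180.0, -0.0, 130.0]
force: [-0.1, -0.3, -3.7]
gripper_width: 10.1
[ 387.3 -108.4  249.7] [-180.   -0.  130.]
('lower_pin_base', 'scene', array([319.6, 193. ]))
('lower_pin_base', 'top', array([313.1, 209.4]))
('upper_pin_base', 'scene', array([321.7, 168.4]))
('upper_pin_base', 'top', array([319.9, 205.5]))
('lower_knuckle', 'scene', array([330., 168.]))
('lower_knuckle', 'top', array([311.1, 219.3]))
('upper_knuckle', 'scene', array([331.8, 139.8]))
('upper_knuckle', 'top', array([315.5, 223.9]))
('door_centre', 'scene', array([338. , 167.5]))
('door_stud', 'scene', array([345. , 162.9]))
pred door_centre [ 387.3 -108.4  192.7] [337.5 168.6] [291.2 238.7]
pred lower_knuckle [ 443.9 -175.8  137.6] [330.3 172.8] [310.3 221.3]
pred upper_knuckle [ 443.9 -175.8  232.6] [332.2 144.6] [314.4 219.7]
pred door_stud [358.1 -93.8 212.7] [344.9 166.4] [287.1 248.3]
```

View pics/d.png

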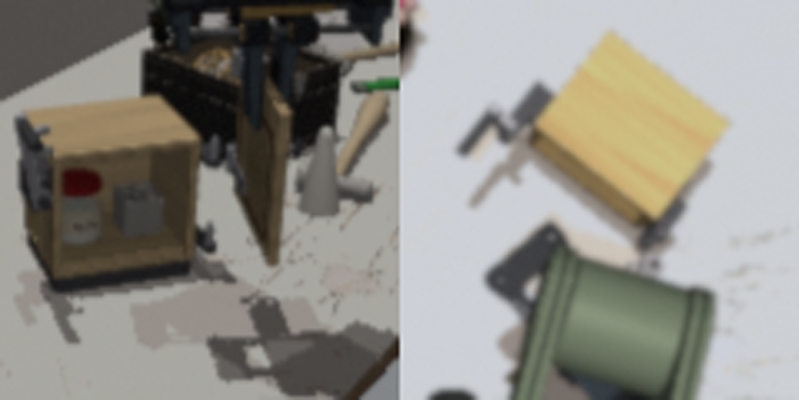

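```bash
python3 - <<'E'
from fit import *
T=lambda x,y:(150+x/4-.4,140+y/4-.4)
S=lambda x,y:(180+x/4-.4,140+y/4-.4)
T2=lambda x,y:(240+x/3.33-.4-120*0,140+y/3.33-.4)
S2=lambda x,y:(260+x/3.33-.4,120+y/3.33-.4)
C=[('top',T(613,38),(120,75,155)),('top',T(757,150),(120,-75,155)),('top',T(668,264),(0,-75,155)),('top',T(524,150),(0,75,155)),
('top',T2(612-400,30),(120,75,155)),('top',T2(731-400,124),(120,-75,155)),('top',T2(655-400,217),(0,-75,155)),('top',T2(537-400,125),(0,75,155)),
('scene',S(510,37),(120,-75,155)),('scene',S(562,88),(0,-75,155)),('scene',S(385,100),(0,75,155)),('scene',S(550,248),(0,-75,0)),('scene',S(385,266),(0,75,0)),
('scene',(319.6,192.5),(-6.5,-90,40)),('scene',(321.6,169),(-6.5,-90,135)),
('scene',S2(160,96),(120,-75,155)),('scene',S2(198,133),(0,-75,155)),('scene',S2(53,154),(0,75,155))]
for bias in(0,1):
  def res(p):
    R,t=cupT(p);return np.concatenate([proj(c,R@np.array(X)+t)[0]+(p[3:]*bias if c=='scene' else 0)-px for c,px,X in C])
  s=least_squares(res,[540,-132,-35,0,0],loss='soft_l1');print('cup',s.x);print(res(s.x).reshape(-1,2).T)
  R,t=cupT(s.x);print('pin',R@[-6.5,-90,40]+t)
E
```

```text
cup [ 540.9 -137.   -38.7    0.     0. ]
[[ 0.1  0.7  0.3 -0.4 -0.3  0.6  0.7 -0.5  0.3 -0.2 -0.5  0.5 -0.4  3.4
   3.  -0.2  0.8 -0.2]
 [-1.1 -0.6 -0.3 -0.7 -0.6 -0.3  0.6 -0.8 -0.   0.4  2.7  1.8  3.3  1.
  -1.1  0.4  2.5  1.5]]
pin [ 479.5 -203.2   40. ]
cup [ 539.5 -136.5  -38.9   -0.6   -1.4]
[[ 0.1  0.6  0.1 -0.5 -0.3  0.5  0.5 -0.6  0.1 -0.5 -0.9  0.2 -0.7  3.1
   2.7 -0.4  0.5 -0.6]
 [-0.7 -0.1  0.2 -0.3 -0.2  0.2  1.1 -0.4 -1.3 -0.8  1.4  0.6  2.  -0.2
  -2.3 -0.9  1.3  0.2]]
pin [ 477.9 -202.4   40. ]
```

```bash
python3 - <<'E'
from go import *
for p in ([400,-118,250],[400,-118,188]): print(row(p,toolR(40,0)))
E
```

```text
-0.0305 0.0083 0.0000 -0.0000 -0.0000 -0.0000   n=0.4
-0.0305 0.0083 0.1240 -0.0000 -0.0000 -0.0000   n=1.5
```

```bash
python3 -m jog '-.03 .008 0 0 0 0;-.03 .008 .04 0 0 0;-.03 .008 .08 0 0 0;-.03 .008 .124 0 0 0;-.03 .008 .124 0 0 0;-.03 .008 .124 0 0 0'
python3 - <<'E'
from go import *
s=state();print(s['ee_pos'],s['ee_rot'])
a=cv2.cvtColor(grab_frame('scene'),cv2.COLOR_RGB2BGR)[140:215,290:365];b=cv2.cvtColor(grab_frame('top'),cv2.COLOR_RGB2BGR)[165:240,275:350]
cv2.imwrite('pics/e.png',cv2.resize(np.hstack([a,b]),None,fx=5.3333,fy=5.3333,interpolation=cv2.INTER_CUBIC))
R=Ro.from_euler('xyz',s['ee_rot'],degrees=True).as_matrix();D=np.c_[R[:,1],R[:,0],-R[:,2]]
o={'scene':(290,140,0),'top':(275,165,400)}
L={'kl_low':D@[0,-88,-112]+s['ee_pos'],'kl_top':D@[0,-88,-88]+s['ee_pos'],'ku_low':D@[0,-88,-17]+s['ee_pos'],'ku_top':D@[0,-88,7]+s['ee_pos']}
for z in(40,64,135,159):L[f'pin{z}']=np.array([478.5,-203,z])
for k,P in L.items():
    print(k,P,*[ (proj(c,P)[0]-o[c][:2])*5.333+[o[c][2]+2.7,2.7] for c in o])
E
```

```text
time_s: 11.13
ee_pos: [399.1, -117.7, 187.6]
ee_rot: [-179.9, -0.1, 130.0]
force: [0.8, -0.2, -4.2]
gripper_width: 9.5
[ 399.1 -117.7  187.6] [-179.9   -0.1  130. ]
kl_low [ 455.4 -185.    75.4] [201.6 259.5] [592.5 289.2]
kl_top [ 455.5 -185.1   99.4] [203.9 224.5] [597.6 287. ]
ku_low [ 455.7 -185.1  170.4] [210.9 117.2] [613.6 280.1]
ku_top [ 455.7 -185.1  194.4] [213.4  79.6] [619.4 277.7]
pin40 [ 478.5 -203.    40. ] [180.  288.4] [612.5 256.5]
pin64 [ 478.5 -203.    64. ] [182.1 254.9] [617.7 254. ]
pin135 [ 478.5 -203.   135. ] [188.5 152. ] [634.2 246. ]
pin159 [ 478.5 -203.   159. ] [190.8 116. ] [640.1 243.1]
```

View pics/e.png

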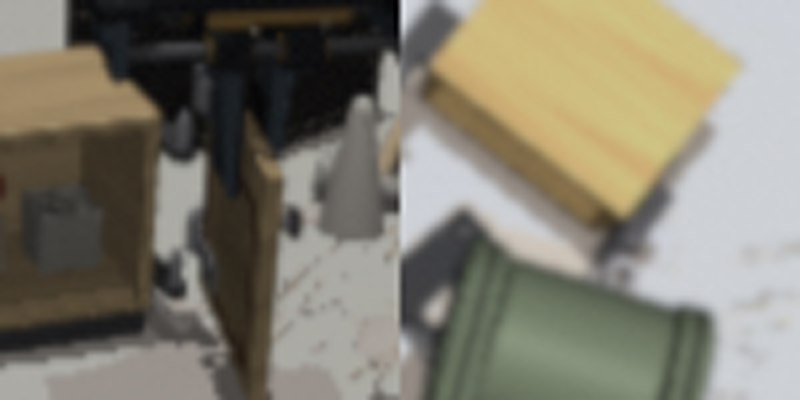

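Left half: upper bracket and pin at about (180,130), lower pin at (170,275), and knuckle tubes at about (200,90) and (198,235). Right half: bracket at about (640,225), knuckle at about (620,268). I'll zoom tightly with the predicted points overlaid.

```bash
cat > zoom.py <<'E'
from go import *
def zoom(name,pin,zoff=57):
    s=state();R=Ro.from_euler('xyz',s['ee_rot'],degrees=True).as_matrix();D=np.c_[R[:,1],R[:,0],-R[:,2]]
    kn=[D@[0,-88,h-zoff]+s['ee_pos'] for h in(-55,-31,40,64)];pn=[np.array([*pin,z]) for z in(40,64,135,159)]
    out=[]
    for c,(x0,y0,w,h,f) in {'scene':(314,146,28,54,11),'top':(305,198,34,30,14)}.items():
        im=cv2.cvtColor(grab_frame(c),cv2.COLOR_RGB2BGR)[y0:y0+h,x0:x0+w]
        im=cv2.resize(im,None,fx=f,fy=f,interpolation=cv2.INTER_CUBIC)
        im=cv2.convertScaleAbs(im,alpha=1.5,beta=0)
        for P,col in [(p,(0,255,0)) for p in kn]+[(p,(0,0,255)) for p in pn]:
            u=(proj(c,P)[0]-[x0,y0]+.5)*f;cv2.circle(im,tuple(int(v) for v in u),3,col,-1)
        out.append(cv2.copyMakeBorder(im,0,594-im.shape[0],0,0,cv2.BORDER_CONSTANT))
    cv2.imwrite(f'pics/{name}.png',np.hstack(out))
E
python3 -c "
from zoom import *
zoom('f',(478.5,-203))"
```

```text
(no output)
```

View pics/f.png

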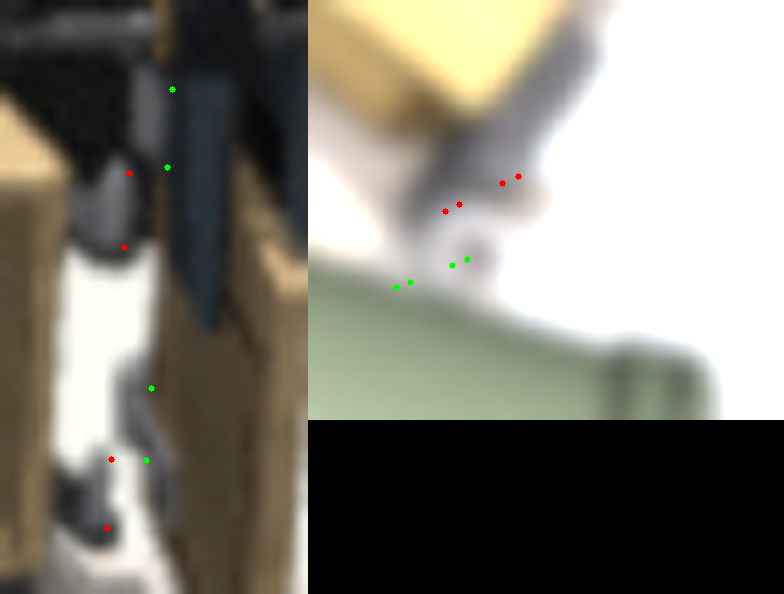

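The zoom puts the pins about 9 px left of and 14 px above the prediction, and the knuckles about 14 px above with near-zero sideways error. Heights therefore agree in relative terms, and the pin needs about a 2 mm shift. I'll move over the pins now.

```bash
python3 -c "
from go import *
print(row([423,-134.7,187.5],toolR(40,0)))"
```

```text
-0.0539 0.0129 0.0041 0.0011 0.0017 -0.0000   n=0.7
```

```bash
python3 -m jog '-.02 .004 .002 0 0 0;-.04 .009 .004 .001 .0017 0;-.054 .013 .004 .001 .0017 0;-.054 .013 .004 .001 .0017 0;-.054 .013 .004 .001 .0017 0'
python3 -c "
from zoom import *
zoom('g',(479.7,-202));print(state()['ee_pos'],state()['force'],state()['torque'])"
```

```text
time_s: 11.75
ee_pos: [423.6, -135.1, 187.4]
ee_rot: [-180.0, -0.0, 130.0]
force: [-0.4, 0.4, -4.4]
gripper_width: 10.0
[ 422.7 -134.6  187.2] [-0.7  0.4 -4.5] [ 0.1 -0.1  0. ]
```

View pics/g.png

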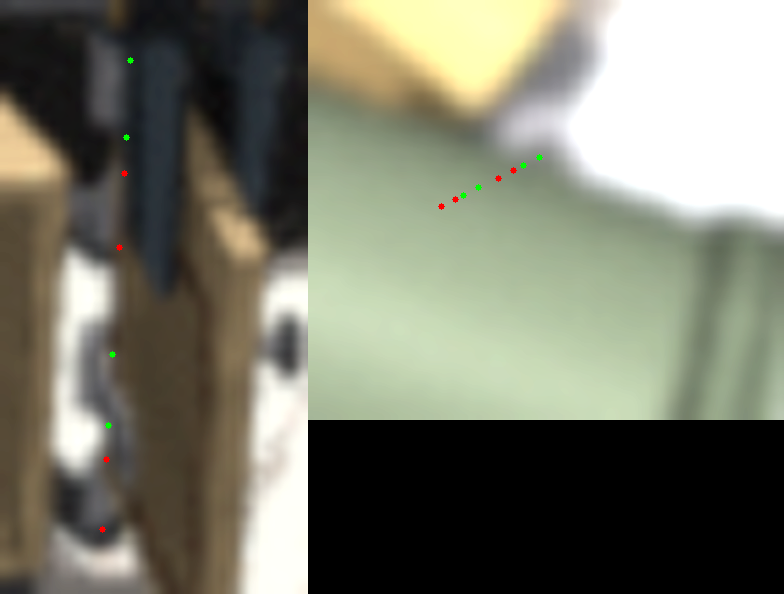

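In the scene the knuckle column sits about 5–12 px (≈2.5 mm) right of the pins. Image-left is tool +y, so I'll shift that way and lower gently while watching the force.

```bash
python3 -m jog '0 .005 0 0 0 0;0 .005 .008 0 0 0;0 .005 .014 0 0 0;0 .005 .02 0 0 0;0 .005 .024 0 0 0;0 .005 .024 0 0 0;0 .005 .024 0 0 0'; python3 -c "
from workcell import *
print(state()['torque'])"
```

```text
time_s: 12.43
ee_pos: [424.5, -133.0, 175.0]
ee_rot: [-180.0, -0.1, 130.0]
force: [0.8, 0.4, -3.6]
gripper_width: 9.7
[-0.01629216 -0.1019262  -0.01488044]
```

```bash
python3 -m jog '0 0 .004 0 0 0;0 0 .008 0 0 0;0 0 .008 0 0 0;0 0 .008 0 0 0'; python3 -m jog '0 0 .004 0 0 0;0 0 .008 0 0 0;0 0 .008 0 0 0;0 0 .008 0 0 0';python3 -c "
from workcell import *
print(state()['torque'])"
```

```text
time_s: 12.77
ee_pos: [424.5, -132.9, 170.9]
ee_rot: [-180.0, -0.1, 130.0]
force: [0.4, -0.5, -4.3]
gripper_width: 9.4
time_s: 13.1
ee_pos: [424.3, -132.9, 166.8]
ee_rot: [-179.9, -0.1, 130.0]
force: [-0.5, 0.1, -4.2]
gripper_width: 10.4
[ 0.03664914 -0.17855374 -0.0082495 ]
```

```bash
python3 -m jog '0 0 .005 0 0 0;0 0 .01 0 0 0;0 0 .01 0 0 0;0 0 .01 0 0 0'; python3 -m jog '0 0 .004 0 0 0;0 0 .01 0 0 0;0 0 .01 0 0 0;0 0 .01 0 0 0';python3 -c "
from workcell import *
print(state()['torque'])"
```

```text
time_s: 13.43
ee_pos: [424.1, -132.8, 161.5]
ee_rot: [-179.9, -0.2, 130.0]
force: [0.7, 1.0, -4.7]
gripper_width: 9.7
time_s: 13.77
ee_pos: [423.9, -132.7, 156.3]
ee_rot: [-179.9, -0.2, 130.0]
force: [0.7, 0.2, -4.3]
gripper_width: 9.9
[ 0.0183865  -0.18936835  0.06636881]
```

```bash
python3 -m jog '0 0 .003 0 0 0;0 0 .006 0 0 0;0 0 .006 0 0 0'; python3 -m jog '0 0 .003 0 0 0;0 0 .006 0 0 0;0 0 .006 0 0 0';python3 -m jog '0 0 .003 0 0 0;0 0 .005 0 0 0;0 0 .005 0 0 0'
```

```text
time_s: 14.02
ee_pos: [423.7, -132.7, 153.0]
ee_rot: [-179.9, -0.2, 130.0]
force: [0.1, -0.0, -4.3]
gripper_width: 9.2
time_s: 14.27
ee_pos: [423.5, -132.6, 149.6]
ee_rot: [-179.9, -0.2, 130.0]
force: [-0.2, -0.5, -4.0]
gripper_width: 10.1
time_s: 14.52
ee_pos: [423.7, -132.6, 148.6]
ee_rot: [-179.9, -0.2, 130.0]
force: [-4.1, 2.7, 6.7]
gripper_width: 9.6
```

Contact at TCP z ≈148.6 matches the knuckle bottoms being at the feet, given that the grip was about 54 mm above the centre. Before releasing, I'll probe sideways to confirm the pins are in the bores.

```bash
python3 -m jog '.003 -.001 -.004 0 0 0;.006 -.001 -.004 0 0 0;.006 -.001 -.004 0 0 0'; python3 -m jog '-.01 .002 0 0 0 0;-.012 .002 0 0 0 0;-.012 .002 0 0 0 0'; python3 -m jog '.006 -.001 0 0 0 0;.006 -.001 0 0 0 0;.006 -.001 0 0 0 0'
```

```text
time_s: 14.77
ee_pos: [422.7, -131.4, 151.2]
ee_rot: [-180.0, 0.1, 130.0]
force: [1.9, -1.9, -2.4]
gripper_width: 9.8
time_s: 15.02
ee_pos: [424.8, -133.5, 150.3]
ee_rot: [-179.9, -0.4, 129.9]
force: [-4.8, 5.8, -0.5]
gripper_width: 10.2
time_s: 15.27
ee_pos: [423.2, -131.9, 150.2]
ee_rot: [-179.9, -0.3, 130.0]
force: [2.8, -2.6, -6.5]
gripper_width: 9.9
```

Both probe directions met restoring forces (3 mm moved of 6 mm commanded), so the pins are in the bores. Pressing down, then releasing and rising.

```bash
python3 -m jog '0 0 .004 0 0 0;0 0 .004 0 0 0' - 50; python3 -m jog '0 0 0 0 0 0;0 0 0 0 0 0;0 0 0 0 0 0;0 0 0 0 0 0;0 0 0 0 0 0;0 0 0 0 0 0' 0; python3 -m jog '0 0 -.05 0 0 0;0 0 -.1 0 0 0;0 0 -.15 0 0 0;0 0 -.18 0 0 0;0 0 -.18 0 0 0'
python3 - <<'E'
from go import *
for x in detect(['lower_knuckle','upper_knuckle','door_centre','door_stud'],2):print(x)
pin=np.array([480,-200,0])
for yaw in(40,):
  D=doorR(yaw,0)
  for X in DP.items():
    P=pin+[0,0,95]+D@(np.array(X[1])+[0,88,0]);print(X[0],proj('scene',P),proj('top',P))
  for z in(260,172):
    q=pin+D@[-50,128,z];print('start',q,row(q,toolR(yaw,0)))
E
```

```text
time_s: 15.43
ee_pos: [423.4, -131.9, 148.5]
ee_rot: [-179.9, -0.3, 129.9]
force: [0.4, -0.4, -0.3]
gripper_width: 9.7
time_s: 15.93
ee_pos: [423.3, -131.9, 148.5]
ee_rot: [-179.9, -0.3, 129.9]
force: [-0.8, -1.2, -0.6]
gripper_width: 44.8
time_s: 16.35
ee_pos: [425.6, -132.8, 241.8]
ee_rot: [179.9, 0.0, 129.9]
force: [-0.2, 0.4, -0.2]
gripper_width: 45.8
('lower_knuckle', 'scene', array([320.6, 180.9]))
('upper_knuckle', 'scene', array([324.6, 156.2]))
('door_centre', 'scene', array([326.4, 179.6]))
('door_stud', 'scene', array([337.4, 177.7]))
door_centre [[328.5 191.7]] [[295.7 228.1]]
lower_knuckle [[322.4 193.8]] [[313.5 212.2]]
upper_knuckle [[324.  168.2]] [[317.5 210.2]]
door_stud [[335.1 190.4]] [[292.  236.8]]
start [ 359.4 -134.1  260. ] 0.0800 -0.1012 -0.0424 -0.0011 -0.0039 -0.0006   n=1.6
start [ 359.4 -134.1  172. ] 0.0789 -0.1009 0.1336 -0.0011 -0.0039 -0.0006   n=2.2
```

```bash
python3 - <<'E'
from go import *
im=grab_frame('scene');grab_frame('top')
for x in detect(['lower_knuckle','upper_knuckle','door_centre','door_stud'],2):print(x)
cv2.imwrite('pics/h.png',cv2.resize(cv2.cvtColor(im,cv2.COLOR_RGB2BGR)[140:225,250:370],None,fx=6,fy=6,interpolation=cv2.INTER_CUBIC))
E
```

```text
('lower_knuckle', 'scene', array([321.5, 193.3]))
('upper_knuckle', 'scene', array([323.8, 166.9]))
('door_centre', 'scene', array([326.4, 192. ]))
('door_centre', 'top', array([314.2, 210.1]))
('door_stud', 'scene', array([211.8, 259.6]))
('door_stud', 'top', array([290.9, 236. ]))
```

View pics/h.png

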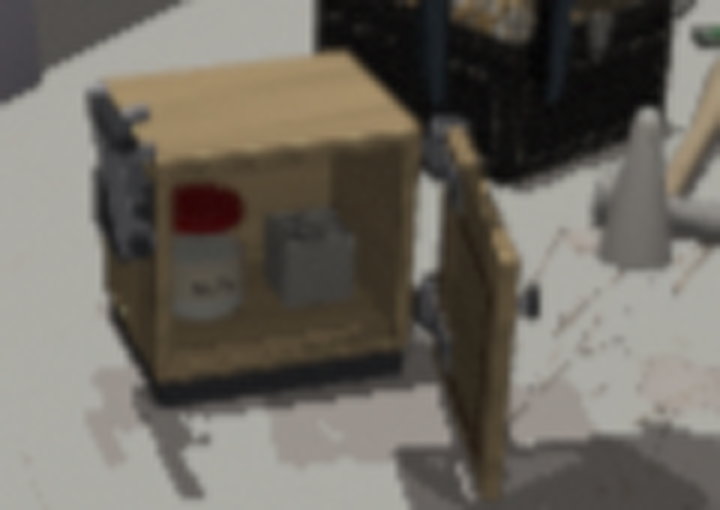

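The picture shows the door hanging on both pins, with knuckles at (445,150) and (435,305) matching the seated prediction. Moving to the front side with closed fingers.

```bash
python3 -m jog '.03 -.05 -.03 0 -.004 0;.079 -.101 -.03 0 -.004 0;.079 -.101 -.03 0 -.004 0;.079 -.101 .05 0 -.004 0;.079 -.101 .1 0 -.004 0;.079 -.101 .1336 0 -.004 0;.079 -.101 .1336 0 -.004 0;.079 -.101 .1336 0 -.004 0;.079 -.101 .1336 0 -.004 0' -1 20
cat > arc.py <<'E'
from go import *
import sys
pin=np.array([480,-200,0]);R0=-38.7
def arc(t0,t1,n,lx,ly,z):
    for t in np.linspace(t0,t1,n):
        D=doorR(R0+t,0);q=pin+D@[lx,ly,0];q[2]=z
        print(f'{t:.0f}',row(q,toolR(R0+t,0)))
E
python3 -c "
from arc import *
arc(78,78,1,-30,128,170);arc(78,0,14,-18.5,128,170)"
```

```text
time_s: 18.8
ee_pos: [360.4, -134.4, 173.0]
ee_rot: [-180.0, 0.1, 129.9]
force: [-1.4, -0.6, 0.7]
gripper_width: 0.4
78 0.0025 0.0421 0.0061 -0.0004 0.0012 0.0072   n=0.5
78 0.0022 0.0651 0.0060 -0.0004 0.0012 0.0072   n=0.8
72 0.0044 0.0921 0.0060 -0.0004 0.0013 0.0739   n=1.1
66 0.0037 0.1192 0.0060 -0.0003 0.0013 0.1405   n=1.8
60 0.0002 0.1460 0.0060 -0.0002 0.0013 0.2072   n=2.6
54 -0.0061 0.1724 0.0060 -0.0002 0.0013 0.2739   n=3.4
48 -0.0151 0.1979 0.0060 -0.0001 0.0013 0.3405   n=4.3
42 -0.0267 0.2224 0.0060 -0.0000 0.0013 0.4072   n=5.1
36 -0.0408 0.2455 0.0060 0.0001 0.0013 0.4739   n=6.0
30 -0.0573 0.2670 0.0060 0.0001 0.0013 0.5405   n=6.8
24 -0.0759 0.2866 0.0060 0.0002 0.0013 0.6072   n=7.6
18 -0.0964 0.3042 0.0061 0.0003 0.0013 0.6739   n=8.5
12 -0.1187 0.3196 0.0061 0.0003 0.0013 0.7405   n=9.3
6 -0.1425 0.3326 0.0061 0.0004 0.0013 0.8072   n=10.1
0 -0.1675 0.3430 0.0062 0.0005 0.0013 0.8739   n=11.0
```

```bash
python3 -m jog '.002 .042 .006 0 0 .007;.002 .065 .006 0 0 .007;.004 .092 .006 0 0 .074;.004 .119 .006 0 0 .14;0 .146 .006 0 0 .207;-.006 .172 .006 0 0 .274;-.015 .198 .006 0 0 .34;-.027 .222 .006 0 0 .407;-.041 .2455 .006 0 0 .474;-.057 .267 .006 0 0 .54;-.076 .287 .006 0 0 .607;-.096 .304 .006 0 0 .674;-.119 .32 .006 0 0 .74;-.119 .32 .006 0 0 .74'
python3 -c "
from arc import *
arc(8,0,5,-18.5,128,170);arc(0,0,1,-16,128,170)"
```

```text
time_s: 19.97
ee_pos: [524.5, -77.6, 171.1]
ee_rot: [179.7, 0.0, 63.3]
force: [0.2, -0.7, 0.4]
gripper_width: 0.2
8 -0.0008 0.0113 0.0023 0.0037 0.0000 0.0445   n=0.6
6 -0.0003 0.0204 0.0024 0.0037 -0.0001 0.0668   n=0.8
4 -0.0001 0.0294 0.0024 0.0037 -0.0001 0.0890   n=1.1
2 -0.0002 0.0384 0.0025 0.0037 -0.0002 0.1112   n=1.4
0 -0.0006 0.0474 0.0025 0.0037 -0.0003 0.1334   n=1.7
0 -0.0017 0.0523 0.0026 0.0037 -0.0003 0.1334   n=1.7
```

```bash
python3 -m jog '0 .011 .002 .0037 0 .044;0 .02 .002 .0037 0 .067;0 .029 .002 .0037 0 .089;0 .034 .002 .0037 0 .1;0 .038 .002 .0037 0 .111;0 .043 .002 .0037 0 .122;0 .047 .002 .0037 0 .133;0 .047 .002 .0037 0 .133;0 .047 .002 .0037 0 .133'
```

```text
time_s: 20.72
ee_pos: [545.5, -88.2, 170.3]
ee_rot: [-180.0, -0.0, 51.4]
force: [-0.2, 0.6, -0.1]
gripper_width: 0.1
```

```bash
python3 -m jog '0 .003 0 0 0 0;0 .006 0 0 0 0;0 .006 0 0 0 0'; python3 -m jog '0 .003 0 0 0 0;0 .006 0 0 0 0;0 .006 0 0 0 0'
```

```text
time_s: 20.97
ee_pos: [548.0, -90.2, 170.3]
ee_rot: [180.0, -0.0, 51.4]
force: [-0.1, 0.1, -0.2]
gripper_width: 0.5
time_s: 21.22
ee_pos: [550.6, -92.3, 170.3]
ee_rot: [180.0, -0.0, 51.4]
force: [-0.4, -0.6, -0.0]
gripper_width: 0.6
```

```bash
python3 - <<'E'
from go import *
im=grab_frame('scene');im2=grab_frame('top')
for q in('latch_peg','latch_slot','door_stud','door_centre'):
  for c in('scene','top'):
    l=tip_of(q,c);print(q,c,[(np.array(x['location']),round(x['confidence'],2)) for x in l[:2]])
a=im[140:225,255:340];b=im2[150:235,250:335]
cv2.imwrite('pics/i.png',cv2.resize(cv2.cvtColor(np.hstack([a,b]),cv2.COLOR_RGB2BGR),None,fx=4.7,fy=4.7,interpolation=cv2.INTER_CUBIC))
E
```

```text
latch_peg scene [(array([273.8, 163.9]), 0.73), (array([354.9, 181.5]), 0.49)]
latch_peg top [(array([258.4, 181.3]), 0.63)]
latch_slot scene [(array([271.1, 161.6]), 0.6)]
latch_slot top [(array([271.9, 174.6]), 0.56)]
door_stud scene [(array([290.9, 180.9]), 0.8)]
door_stud top [(array([286.2, 189.1]), 0.59)]
door_centre scene [(array([297.3, 180.7]), 0.64)]
door_centre top [(array([297. , 192.4]), 0.49)]
```

View pics/i.png

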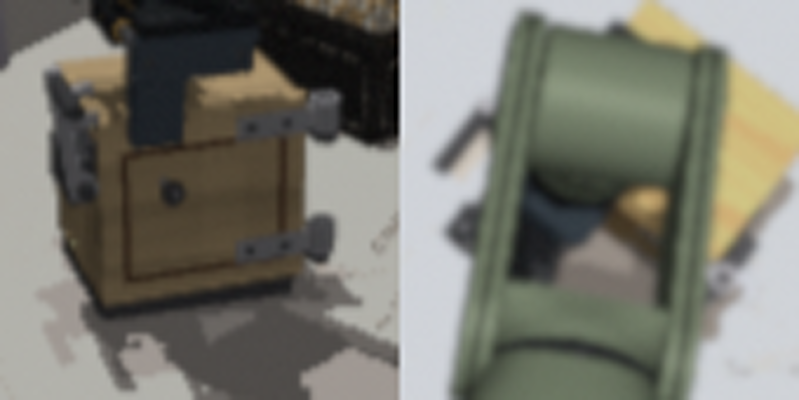

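Door looks nearly or fully shut, with the stud at (172,190) in the crop and the finger on the top edge. I'll push further until it meets resistance.

```bash
python3 -m jog '0 .003 0 0 0 0;0 .006 0 0 0 0;0 .006 0 0 0 0'; python3 -m jog '0 .003 0 0 0 0;0 .006 0 0 0 0;0 .006 0 0 0 0'
```

```text
time_s: 21.97
ee_pos: [551.2, -92.8, 170.2]
ee_rot: [-179.7, -0.0, 51.3]
force: [-3.8, 4.1, 3.7]
gripper_width: 0.7
time_s: 22.22
ee_pos: [551.3, -92.8, 170.2]
ee_rot: [-179.3, 0.0, 51.3]
force: [-7.0, 7.5, 5.2]
gripper_width: 0.4
```

```bash
cat > lat.py <<'E'
from go import *
Rc=Ro.from_euler('z',-38.7,degrees=True).as_matrix()
O=np.array([480,-200,0])-Rc@[-6.5,-90,0]
def peg(a,out=38,off=0): # cupboard-> world, off = behind distance, a deg
    a=np.radians(a);r=Ro.from_euler('x',-a).as_matrix() # -y -> +z
    return O+Rc@(np.array([-19.5,88,120])+r@np.array([-out,-82,5+off]))
E
python3 - <<'E'
from lat import *
print(O,peg(0),peg(90))
def f(p):
    a=np.radians(p[0]);r=Ro.from_euler('x',-a).as_matrix();e=[]
    for X,pp in (((-38,-82,5),{'scene':(273.8,163.9),'top':(258.4,181.3)}),((0,-60,-5),{'scene':(271.1,161.6),'top':(271.9,174.6)})):
        P=O+Rc@(np.array([-19.5,88,120])+r@np.array(X))
        for c,px in pp.items():e+=list(proj(c,P)[0]-px)
    return np.array(e)
for a in range(70,150,10):
    print(a,f([a]),np.abs(f([a])).sum())
print(least_squares(f,[100],loss='soft_l1',diff_step=1e-3).x)
a=np.radians(100)
E
```

```text
[ 541.3 -133.8    0. ] [500.2 -93.2 125. ] [554.6 -25.3 202. ]
70 [ 9.2 -2.3 12.9  9.1  8.9  2.3  6.9  7.8] 59.5174973342784
80 [ 4.6 -2.7  9.4  6.2  5.9  1.6  4.6  5.8] 40.75411707833018
90 [-0.  -2.3  5.8  3.4  2.6  1.5  2.   3.7] 21.26718202313313
100 [-4.6 -1.1  2.3  0.6 -0.7  1.9 -0.6  1.6] 13.299047486723993
110 [-9.1  0.9 -1.2 -1.8 -3.9  2.8 -3.1 -0.3] 23.019945120481736
120 [-13.1   3.4  -4.3  -4.   -7.    4.2  -5.6  -2. ] 43.72758496985978
130 [-16.7   6.6  -7.1  -5.8  -9.8   6.1  -7.9  -3.5] 63.550826846602746
140 [-19.8  10.3  -9.4  -7.1 -12.3   8.4  -9.9  -4.7] 81.84873484863277
[99.7]
```

Door is shut against its stop (10 N). The latch is at about 100°. Plan: stroke 1 pushes the peg sideways to about 45°, then stroke 2 presses down from above.

```bash
cat >> lat.py <<'E'
def side(a,gap=0,below=10):
    p=Rc.T@(peg(a)-O)+[0,22.5+gap,-below+22];return O+Rc@p
def top(a,gap=0):
    p=Rc.T@(peg(a)-O)+[0,4,6.5+22+gap];return O+Rc@p
TR=toolR(-38.7,0)
E
python3 - <<'E'
from lat import *
p=np.array(state()['ee_pos'])
q=p-Rc@[30,0,0];q[2]=300
print('back-up',row(q,TR))
q=side(100,25);q[2]=300;print('over',row(q,TR));print('down',row(side(100,25),TR))
E
```

```text
back-up -0.0001 -0.0630 -0.2588 -0.0075 0.0002 0.0001   n=3.2
over 0.2328 -0.0823 -0.2586 -0.0075 0.0002 0.0001   n=4.3
down 0.2328 -0.0803 -0.0824 -0.0075 0.0002 0.0001   n=3.1
```

```bash
python3 -m jog '0 -.06 0 -.0075 0 0;0 -.06 -.09 -.0075 0 0;0 -.06 -.17 -.0075 0 0;0 -.063 -.259 -.0075 0 0;.08 -.07 -.259 -.0075 0 0;.16 -.08 -.259 -.0075 0 0;.233 -.08 -.259 -.0075 0 0;.233 -.08 -.259 -.0075 0 0;.233 -.08 -.18 -.0075 0 0;.233 -.08 -.1 -.0075 0 0;.233 -.08 -.082 -.0075 0 0;.233 -.08 -.082 -.0075 0 0'
python3 - <<'E'
from lat import *
for g in (0,):
  for a in (105,95,85,75,65,55,48,42): print(a,row(side(a),TR))
print(state()['force'])
E
```

```text
time_s: 23.22
ee_pos: [591.5, 22.3, 208.5]
ee_rot: [-179.7, 0.3, 51.3]
force: [-0.3, -0.5, 0.5]
gripper_width: 0.7
105 -0.0334 0.0020 -0.0026 -0.0033 0.0033 0.0001   n=0.4
95 -0.0613 0.0019 -0.0091 -0.0033 0.0033 0.0001   n=0.7
85 -0.0899 0.0019 -0.0107 -0.0033 0.0033 0.0001   n=1.1
75 -0.1183 0.0019 -0.0073 -0.0033 0.0033 0.0001   n=1.4
65 -0.1457 0.0020 0.0010 -0.0033 0.0033 0.0001   n=1.7
55 -0.1713 0.0020 0.0139 -0.0033 0.0033 0.0001   n=2.1
48 -0.1876 0.0021 0.0255 -0.0033 0.0033 0.0001   n=2.3
42 -0.2005 0.0021 0.0369 -0.0033 0.0033 0.0001   n=2.4
[-0.3 -0.5  0.5]
```

```bash
python3 -m jog '-.02 .002 0 0 0 0;-.033 .002 -.003 0 0 0;-.048 .002 -.006 0 0 0;-.061 .002 -.009 0 0 0;-.076 .002 -.01 0 0 0;-.09 .002 -.011 0 0 0;-.104 .002 -.01 0 0 0;-.118 .002 -.007 0 0 0;-.132 .002 -.004 0 0 0;-.146 .002 .001 0 0 0'
python3 - <<'E'
from lat import *
print(state()['force'])
grab_frame('scene');grab_frame('top')
print([(q,c,tip_of(q,c)[:1]) for q in('latch_peg','latch_slot') for c in('scene','top')])
for a in(100,65):print(a,proj('scene',peg(a)),proj('top',peg(a)))
E
```

```text
time_s: 24.05
ee_pos: [546.1, -35.8, 208.3]
ee_rot: [-179.7, 0.3, 51.3]
force: [0.3, -0.0, 0.1]
gripper_width: 0.5
[ 0.3 -0.   0.1]
[('latch_peg', 'scene', [{'location': [287.2, 161.8], 'confidence': 0.7}]), ('latch_peg', 'top', [{'location': [292.2, 194.0], 'confidence': 0.63}]), ('latch_slot', 'scene', [{'location': [282.0, 163.9], 'confidence': 0.64}]), ('latch_slot', 'top', [])]
100 [[269.2 162.8]] [[260.7 181.9]]
65 [[285.1 162. ]] [[273.  191.9]]
```

The peg followed to about 63° as planned. Continuing to about 42°, then going on top.

```bash
python3 -c "
from lat import *
for a in(62,55,48,42):print(a,row(side(a),TR))"
```

```text
62 -0.0077 0.0001 0.0029 -0.0036 0.0036 0.0001   n=0.1
55 -0.0253 0.0001 0.0125 -0.0036 0.0036 0.0001   n=0.3
48 -0.0417 0.0002 0.0241 -0.0036 0.0036 0.0001   n=0.6
42 -0.0545 0.0003 0.0355 -0.0036 0.0036 0.0001   n=0.8
```

```bash
python3 -m jog '-.008 0 .003 0 0 0;-.017 0 .008 0 0 0;-.025 0 .0125 0 0 0;-.033 0 .018 0 0 0;-.042 0 .024 0 0 0;-.048 0 .03 0 0 0;-.0545 0 .0355 0 0 0;-.0545 0 .0355 0 0 0'
python3 - <<'E'
from lat import *
print(state()['force'])
grab_frame('scene');grab_frame('top')
print([(q,c,tip_of(q,c)[:1]) for q in('latch_peg','latch_slot') for c in('scene','top')])
for a in(55,48,42):print(a,proj('scene',peg(a)),proj('top',peg(a)))
q=side(42);q2=q+[0,0,40];print('lift',row(q2,TR))
print('over',row(top(50,15),TR))
for a in(45,35,25,15,8,0):print(a,row(top(a),TR))
E
```

```text
time_s: 25.02
ee_pos: [528.6, -57.0, 189.9]
ee_rot: [-179.6, 0.4, 51.3]
force: [-0.1, -0.6, -0.3]
gripper_width: 0.4
[-0.1 -0.6 -0.3]
[('latch_peg', 'scene', [{'location': [298.4, 168.4], 'confidence': 0.47}]), ('latch_peg', 'top', []), ('latch_slot', 'scene', [{'location': [288.6, 166.8], 'confidence': 0.69}]), ('latch_slot', 'top', [{'location': [316.1, 211.7], 'confidence': 0.62}])]
55 [[289.2 163.5]] [[276.1 194.6]]
48 [[291.8 165. ]] [[278.  196.5]]
42 [[293.8 166.4]] [[279.5 197.9]]
lift -0.0007 -0.0001 -0.0798 -0.0036 0.0036 0.0003   n=1.0
over -0.0202 -0.0001 -0.0776 -0.0036 0.0036 0.0003   n=1.0
45 -0.0312 0.0001 -0.0385 -0.0036 0.0036 0.0003   n=0.6
35 -0.0508 0.0002 -0.0176 -0.0036 0.0036 0.0003   n=0.6
25 -0.0664 0.0003 0.0064 -0.0036 0.0036 0.0003   n=0.8
15 -0.0777 0.0005 0.0327 -0.0036 0.0036 0.0003   n=1.0
8 -0.0828 0.0006 0.0521 -0.0036 0.0036 0.0003   n=1.2
0 -0.0856 0.0007 0.0748 -0.0036 0.0036 0.0003   n=1.4
```

```bash
python3 -m jog '.01 0 -.03 0 0 0;.01 0 -.08 0 0 0;-.02 0 -.09 0 0 0;-.031 0 -.08 0 0 0;-.031 0 -.0385 0 0 0;-.041 0 -.028 0 0 0;-.051 0 -.0176 0 0 0;-.058 0 -.006 0 0 0;-.066 0 .006 0 0 0;-.072 0 .02 0 0 0;-.078 0 .033 0 0 0;-.08 0 .043 0 0 0;-.083 0 .052 0 0 0;-.083 0 .052 0 0 0'
python3 - <<'E'
from lat import *
print(state()['force'])
for a in(4,0):print(a,row(top(a),TR))
E
```

```text
time_s: 26.48
ee_pos: [502.9, -88.8, 163.9]
ee_rot: [-179.6, 0.4, 51.3]
force: [-0.2, -0.6, -0.3]
gripper_width: 0.4
[-0.2 -0.6 -0.3]
4 -0.0010 0.0014 0.0093 -0.0045 0.0040 0.0001   n=0.1
0 -0.0020 0.0015 0.0207 -0.0045 0.0040 0.0001   n=0.3
```

```bash
python3 -m jog '0 0 .005 0 0 0;-.001 0 .009 0 0 0;-.001 0 .013 0 0 0;-.002 0 .017 0 0 0;-.002 0 .017 0 0 0;-.002 0 .017 0 0 0'; python3 -m jog '0 0 .003 0 0 0;0 0 .006 0 0 0;0 0 .006 0 0 0';  python3 -m jog '0 0 .003 0 0 0;0 0 .003 0 0 0;0 0 .003 0 0 0'
```

```text
time_s: 26.98
ee_pos: [502.1, -89.5, 155.3]
ee_rot: [-179.6, 0.4, 51.3]
force: [-0.7, 0.7, -0.8]
gripper_width: 0.7
time_s: 27.23
ee_pos: [502.2, -89.6, 153.4]
ee_rot: [-179.6, 0.3, 51.3]
force: [-1.1, 0.0, 6.4]
gripper_width: 0.3
time_s: 27.48
ee_pos: [502.3, -89.6, 153.3]
ee_rot: [-179.7, 0.3, 51.3]
force: [-3.7, 0.3, 9.1]
gripper_width: 0.3
```

Stop at tip z ≈131.3, and the peg top with the bar home is expected at 131.5. Retreating and checking.

```bash
python3 -m jog '0 0 -.04 0 0 0;0 0 -.1 0 0 0;0 0 -.2 0 0 0;0 -.1 -.28 0 0 0;0 -.2 -.28 0 0 0;-.05 -.28 -.28 0 0 0;-.1 -.28 -.28 0 0 0;-.2 -.28 -.28 0 0 0;-.2 -.28 -.28 0 0 0;-.2 -.28 -.28 0 0 0'
python3 - <<'E'
from lat import *
im=grab_frame('scene');im2=grab_frame('top')
print([(q,c,tip_of(q,c)[:1]) for q in('latch_peg','latch_slot','door_stud','lower_knuckle') for c in('scene','top')])
print('peg0',proj('scene',peg(0)),proj('top',peg(0)))
for q in('pumice_jar','tulip_pot','ring_cone_b'):print(q,[(x['location'],x['confidence']) for x in tip_of(q,'scene')[:2]],[(x['location'],x['confidence']) for x in tip_of(q,'top')[:1]])
a=im[130:230,245:345];b=im2[130:230,245:345]
cv2.imwrite('pics/j.png',cv2.resize(cv2.cvtColor(np.hstack([a,b]),cv2.COLOR_RGB2BGR),None,fx=4,fy=4,interpolation=cv2.INTER_CUBIC))
E
```

```text
time_s: 28.32
ee_pos: [329.4, -80.9, 295.1]
ee_rot: [-179.7, 0.3, 51.2]
force: [1.2, -0.2, 0.3]
gripper_width: 0.7
[('latch_peg', 'scene', [{'location': [301.8, 180.8], 'confidence': 0.55}]), ('latch_peg', 'top', [{'location': [281.2, 203.6], 'confidence': 0.51}]), ('latch_slot', 'scene', [{'location': [289.6, 177.0], 'confidence': 0.71}]), ('latch_slot', 'top', [{'location': [283.4, 191.0], 'confidence': 0.69}]), ('door_stud', 'scene', [{'location': [291.6, 182.1], 'confidence': 0.92}]), ('door_stud', 'top', [{'location': [286.1, 189.4], 'confidence': 0.69}]), ('lower_knuckle', 'scene', [{'location': [322.9, 194.1], 'confidence': 0.78}]), ('lower_knuckle', 'top', [{'location': [314.2, 211.1], 'confidence': 0.7}])]
peg0 [[301.  181.3]] [[284.3 204.2]]
pumice_jar [([188.2, 325.0], 0.7)] [([129.1, 224.7], 0.77)]
tulip_pot [([219.9, 218.3], 0.7)] [([233.0, 150.6], 0.82)]
ring_cone_b [([355.7, 183.5], 0.53)] [([127.5, 224.8], 0.72)]
```

View pics/j.png

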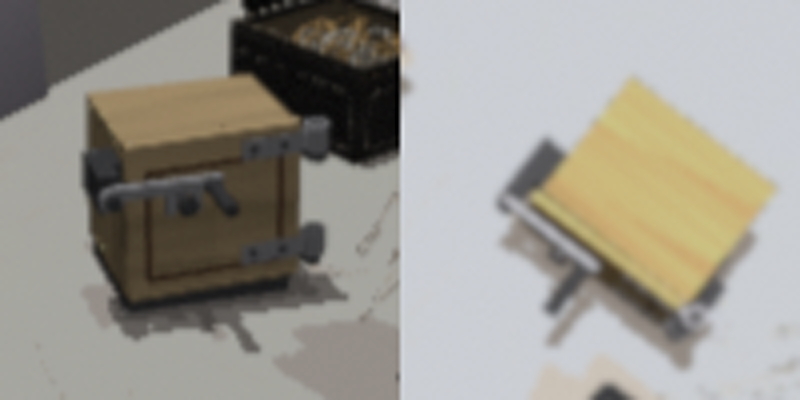

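The picture shows the door flush and shut, the bar level across it (100–225,185) with its slot over the stud at (185,203), and both knuckles on their pins. The gripper is clear, so I'm handing the job in.

```bash
python3 -c "
from workcell import *
print(job_done())"
```

```text
the job is handed in; nothing more can be done
None
```

The door is hung, shut and latched, and I handed the job in at about 29 s of the 64 s allowed.

**What I did**
- I lifted the door out along the rack's slant and brought it in from the front at about 78° open.
- I lowered both knuckles until they met a stop. Sideways probes both ways met restoring forces, so the pins were in the bores before I let go.
- I pushed the door shut against its frame with about 10 N, then turned the latch down in two strokes to a hard stop.

**Last checks**
- **Latch:** the fingertip stopped at z = 131.3 mm, against 131.5 mm expected with the bar home. The peg was found within about 3 px of its home position in both cameras.
- **Door:** the last picture shows it flush, with the slot over the stud and both knuckles down.
- **Bystanders:** the jar and pot were found within about 5 px of where they started, which is within detector scatter. For the cone, only the scene detection was usable: its top-camera detection landed on the jar and its first scene detection was wrong. The arm's planned path kept well clear of it.
- **Forces:** contact readings at the end of each move stayed under about 12 N; I did not log forces within moves.

**What disagreed:** the scene camera put things about 3 px too high compared with my predictions, and the detector's pin positions were about 3 px off the cupboard fit. I allowed for both by comparing knuckle and pin in the same picture.

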